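# Seal the airtight stores by their lid buttons, in order

### The arm

A 6-joint arm with a two-finger parallel gripper is mounted at the origin on the work surface. World frame = base frame: x ahead of the robot, y to its left, z up, the work surface at z = 0. Lengths are in m, angles in rad, forces in N, time in s.
With the tool pointing down it reaches from about 0.375 to 0.9 m from the base axis. Payload 3.1 kg.
Tool frame: the origin (TCP) lies between the finger pads; the fingertips stand 11 mm ahead of it and the grasp point (between the pads) lies 8 mm behind it; z points along the fingers, y is the direction in which the jaws open and shut (so a half turn about z gives the same grasp; the last joint's range is limited). The gripper opens to 85 mm and grips with 20 to 120 N. Pads are 22 mm wide; open, the fingers measure 114 mm over their backs; the gripper's body (76 mm by 85 mm) begins 54 mm behind the grasp point. The pads swing forward as they close: fully open they stand 13 mm farther back than shut.
Start: joints at [1.169, 0.527, 1.433, -0, 1.181, -0.178], TCP at [0.138, 0.61, 0.242] pointing down, gripper open.
Joint ranges: [-3.08, 3.08], [-0.75, 2.2], [0.22, 2.44], [-1.43, 4.57], [0, 2.65], [-2.85, 2.85]. Speed limits (rad/s): [2.79, 2.79, 3.14, 3.14, 3.14, 3.14].

### API

Orientations are given as a unit quaternion [x, y, z, w].
In Python, from station import manip gives the robot as it stands.
- The arm moves only by the tool move_arm, never from a script. Its argument "deltas" is a list of rows, each a list of 5 numbers: the shift along the tool's x, y, z in units of 40 cm (1.0 is 40 cm), then the turn about the tool's z in units of 0.5 rad (1.0 is 0.5 rad), then the opening in per cent of the stroke, from 0 (shut) to 100 (fully open). In form: [[x, y, z, twist, grip], ...]. A call has exactly 8 rows; each row is the pose to reach, as a shift and turn from the pose commanded when the call began, along the tool's axes at that moment; what a row does not reach only later rows make up. A row lasts 1/12 s, in which the tool goes at most 41.7 mm and 7.16 degrees, less where a joint would pass 70% of its speed; a pose out of reach is approached as far as the arm can. A call with a number of a shift or a turn outside -1 to 1 is refused whole. A call with a gripper value outside its range is refused whole. The fingers move at their own pace and stop on an object; "force" is the grip in N (left out, the last holds). Time passes only in rows, so rows that repeat a pose let the fingers close, or fill a call up. It gives the time, the measured TCP pose, the force and the opening at its end, in the units of the state.
- manip.sense(): the state, without advancing time (a new reading comes with each control period).
- manip.snapshot(name): name is "side" or "top" or "wrist"; returns (picture, depth): 384x512x3 uint8, red, green, blue; 384x512 float32, m along the optical axis (not along the pixel's ray), 0 where there is no reading.
- manip.get_calibration(name): a dict with "vfov" (degrees; the focal length in pixels is half the picture's height over the tangent of half this angle, whatever the lens; pixels are square), "cx", "cy" (the principal point, pixels), "pose" (4x4, takes a point from camera to world coordinates). Camera axes: x right, y down, z forward; pixel columns grow to the right and rows downward; lengths in m; the calibration is good to about 2 mm. A picture is of the moment at which its call begins: read the wrist's pose just before it. get_calibration takes no time and is no camera call; for the wrist camera it gives the pose at the moment of the call.
- manip.sign_off(): hands the job in, once; it reports no verdict.
The state is a dict: "t": time; "q": joint angles; "qd": joint speeds; "tau": joint torques, N m; "tcp_pos": TCP position; "tool_rot": TCP orientation; "force": force on the tool from outside, world axes, zero at the start; "ft_torque": the same for the moment, N m; "finger_gap": opening from 0.0 (shut) to 1.0 (fully open).
Only numpy, scipy, OpenCV 4.12 (cv2) and the standard library are available. Lean on these libraries where they do the work, as an engineer would, in place of code of your own. Each camera call takes 0.05 s, during which the arm holds its last target.

### The job

Seal three of the airtight stores by pressing down the round pop-up button in the middle of each lid with a fingertip, in this order: first the tall glass jar, then the square white container, then the low wide steel tin. Press each gently, just until it is down; it stays down by itself. Do not lift, tip or shove anything, and leave the short glass jar's button up and everything else where it stands.

Things in the scene. Friction and masses are not known exactly. Their poses are not given: they have to be found in the camera images.
- tall_jar: tall clear glass jar with round nutmegs inside and a round white lid, 94 mm across, 150 mm high to the lid's top, about 0.75 kg, loose on the table; origin at the centre of its underside, z up. A round steel pop-up seal button, 36 mm across, on a short black stem (like a small lid knob) stands 22 mm out of the middle of the lid
- white_box: square white plastic container with a white lid, 106 x 106 mm, 115 mm high to the lid's top, about 0.7 kg, loose; origin at the centre of its underside, z up, x and y along its sides. The same steel button stands 22 mm out of the middle of the lid
- steel_tin: low wide round steel tin with a steel lid, 120 mm across, 85 mm high to the lid's top, about 0.7 kg, loose; origin at the centre of its underside, z up. The same steel button stands 22 mm out of the middle of the lid
- short_jar: short slim clear glass jar with cinnamon sticks inside and a round white lid, 76 mm across, 95 mm high to the lid's top, about 0.45 kg, loose; origin at the centre of its underside, z up. It has the same button, which is to stay up
- tall_button (a joint): how far the tall jar's button is pushed in (m): 0 up, 0.010 when fully in. It needs about 3 N to start sliding in, rising to 4.5 N at 10 mm, where it stops, and it stays where it is left. It counts as down (sealed) from 0.006; more than 20 N on it is too hard
- white_button (a joint): how far the white container's button is pushed in (m): 0 up, 0.010 when fully in. It needs about 3 N to start sliding in, rising to 4.5 N at 10 mm, where it stops, and it stays where it is left. It counts as down (sealed) from 0.006; more than 20 N on it is too hard
- tin_button (a joint): how far the steel tin's button is pushed in (m): 0 up, 0.010 when fully in. It needs about 3 N to start sliding in, rising to 4.5 N at 10 mm, where it stops, and it stays where it is left. It counts as down (sealed) from 0.006; more than 20 N on it is too hard
- short_button (a joint): how far the short jar's button is pushed in (m), same kind of button; leave it up (starts below 0.0015, 0.003 or more is wrong)
- tall_button_top (a point): centre of the upper face of that button's cap (flat steel disc, 36 mm across); 172 mm above the table while fully up. The cap is sprung on the stem: under the push it gives 1 to 1.5 mm before and while the stem slides, then, with the stem fully in, about 4 mm more up to some 13 N before it is hard; let go, it springs back
- white_button_top (a point): centre of the upper face of that button's cap (flat steel disc, 36 mm across); 137 mm above the table while fully up. The cap is sprung on the stem: under the push it gives 1 to 1.5 mm before and while the stem slides, then, with the stem fully in, about 4 mm more up to some 13 N before it is hard; let go, it springs back
- tin_button_top (a point): centre of the upper face of that button's cap (flat steel disc, 36 mm across); 107 mm above the table while fully up. The cap is sprung on the stem: under the push it gives 1 to 1.5 mm before and while the stem slides, then, with the stem fully in, about 4 mm more up to some 13 N before it is hard; let go, it springs back
- whistle: red whistle weight of a pressure cooker, standing, 30 mm across, 46 mm high, loose; origin at the centre of its underside
- tumbler: open steel tumbler, 68 mm across, 90 mm high, loose; origin at the centre of its underside
- gasket: dark rubber gasket ring lying flat, 170 mm across outside, 8 mm high, loose; origin at its centre, on its underside
- tong: steel tong lying flat, 228 mm long along its x, 48 mm wide, 8 mm high, loose; origin at its middle, on its underside
- spoon: steel spoon lying along its x, loose, under 30 mm high
- katori: small open steel bowl, 84 mm across, 35 mm high, loose; origin at the centre of its underside
Not all that is in view belongs to the job. What is shaped like the steel_tin but purple or turquoise is not meant.

How it is judged:
By the outcome, as a careful person would: the job done as asked, in the order asked, and still so for the second after the job is handed in, with the robot touching nothing.
It also fails if it takes over 48 s, if anything falls off the work surface, if the arm or the gripper's body presses on something with over 40 N, if the wrist force passes 120 N, or if a joint passes its speed limit or range.

## Working session

There is one attempt and no reset: what is moved stays moved. The work goes in short steps, Python scripts to look and compute and a tool call to move; the robot and the scene stay as the last step left them, time stands still between calls to the robot, and variables do not carry over. Pictures are saved under pics/ and viewed, and the job is handed in when it is done.

Besides the shell and the picture viewer there is one more tool, called as a command line: name --pt "numbers of a row" for each row, then --argument value for the rest. move_arm: Moves the arm, as the interface text tells. Its arguments: {"type":"object","properties":{"deltas":{"type":"array","items":{"type":"array","items":{"type":"number"}}},"force":{"type":"number"}},"required":["deltas"]}

```bash
ls; mkdir -p pics; cat > h.py <<'E'
import numpy as np, cv2
from station import manip
def snap(n,f):
    c=manip.get_calibration(n); p,d=manip.snapshot(n)
    cv2.imwrite(f'pics/{f}.png',p[:,:,::-1]); np.savez(f'pics/{f}.npz',p=p,d=d,pose=np.array(c['pose']),k=np.array([c['vfov'],c['cx'],c['cy']]))
def load(f):
    z=np.load(f'pics/{f}.npz'); return z
def cloud(f):
    z=load(f); d=z['d']; fo=192/np.tan(np.radians(z['k'][0])/2)
    v,u=np.mgrid[0:384,0:512]
    P=np.stack([(u-z['k'][1])/fo*d,(v-z['k'][2])/fo*d,d],-1)
    return P@z['pose'][:3,:3].T+z['pose'][:3,3]
E
python3 - <<'E'
from h import *
s=manip.sense(); print(s)
snap('top','top0'); snap('side','side0')
for n in('top','side'):print(manip.get_calibration(n))
E
```

```text
pics
{'t': 0.0, 'q': array([ 1.16949565e+00,  5.28470390e-01,  1.43397245e+00, -1.73495685e-05,
        1.18139430e+00, -1.78500113e-01]), 'qd': array([-1.64903076e-03,  2.00442557e-03, -2.08503231e-04, -3.78546308e-05,
       -3.54608832e-04, -1.30239226e-03]), 'tau': array([-1.52527740e-03, -4.42349482e+01, -1.78023756e+01, -2.98638233e-04,
        8.57886480e-03, -4.57898636e-05]), 'tcp_pos': array([0.13778755, 0.60887481, 0.2413087 ]), 'tool_rot': array([ 1.11166662e-01,  9.93801144e-01, -1.07770629e-03, -3.13113483e-04]), 'force': array([-0.02532946, -0.42504339,  0.21485781]), 'ft_torque': array([0.00881503, 0.0122992 , 0.0080732 ]), 'finger_gap': 0.9984003935410138}
{'vfov': 47.43700761977907, 'cx': 255.83743648131733, 'cy': 190.92277117751527, 'pose': array([[-0.09200789, -0.97045347,  0.22305742,  0.25462804],
       [-0.99574668,  0.08858745, -0.02531433,  0.00567753],
       [ 0.00480629, -0.2244378 , -0.97447656,  1.53607683],
       [ 0.        ,  0.        ,  0.        ,  1.        ]])}
{'vfov': 45.67525264897513, 'cx': 256.6735351398136, 'cy': 188.72112629241272, 'pose': array([[-0.87631764, -0.33187089,  0.34918348,  0.14315684],
       [-0.48160185,  0.62049828, -0.6189035 ,  0.73258415],
       [-0.01127169, -0.71052347, -0.70358322,  0.95910592],
       [ 0.        ,  0.        ,  0.        ,  1.        ]])}
```

View pics/top0.png

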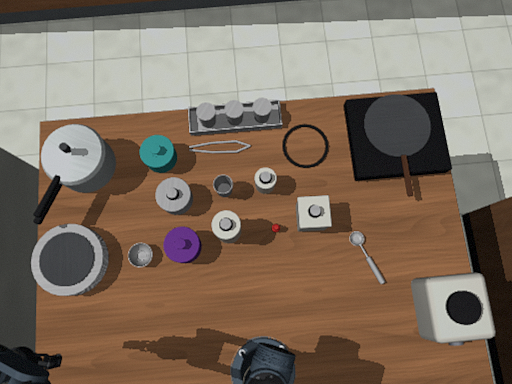

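View pics/side0.png

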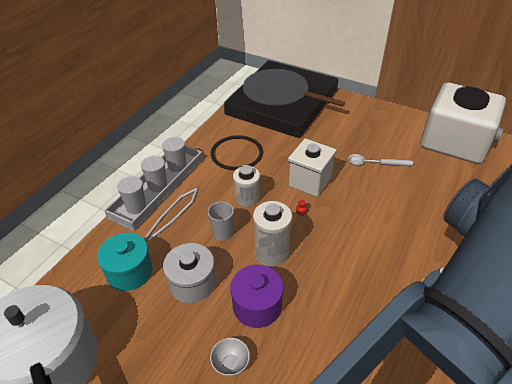

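The top view shows four candidates with buttons:
- (226,224): white round lid, the larger of the two jars, with nutmegs.
- (265,179): smaller jar with a white lid, which is the short jar.
- (314,212): square white container.
- (174,195): steel tin. The turquoise one at (157,152) and the purple one at (182,244) are decoys.

I'll confirm with an enlarged crop and the depth heights.

```bash
python3 - <<'E'
from h import *
im=cv2.imread('pics/top0.png'); cv2.imwrite('pics/c0.png',cv2.resize(im[160:260,140:340],None,fx=4,fy=4,interpolation=cv2.INTER_CUBIC))
im=cv2.imread('pics/side0.png'); cv2.imwrite('pics/c1.png',cv2.resize(im[135:305,150:350],None,fx=3.4,fy=3.4,interpolation=cv2.INTER_CUBIC))
C={'tall':(226,224,.172),'white':(314,212,.137),'tin':(174,195,.107),'short':(265,179,.117)}
S={'tall':(272,211),'white':(313,150),'tin':(189,260),'short':(247,172)}
for f,cc in(('top0',C),('side0',S)):
  P=cloud(f)
  for n,c in cc.items():
    u,v=c[:2]; h=C[n][2]
    Q=P[v-22:v+23,u-22:u+23].reshape(-1,3)
    b=Q[np.abs(Q[:,2]-h)<.007]; l=Q[np.abs(Q[:,2]-h+.022)<.007]
    print(f,n,len(b),'btn mid',((b.max(0)+b.min(0))/2).round(4),'ext',np.ptp(b,axis=0).round(3),'z',np.median(b[:,2]).round(4),'lid mid',((l.max(0)+l.min(0))/2).round(4),np.ptp(l,axis=0).round(3))
E
```

```text
top0 tall 97 btn mid [0.4733 0.0767 0.1703] ext [0.034 0.033 0.01 ] z 0.1706 lid mid [0.4734 0.0775 0.1498] [0.092 0.091 0.013]
top0 white 86 btn mid [ 0.496  -0.217   0.1365] ext [0.031 0.034 0.012] z 0.1358 lid mid [ 0.4955 -0.2157  0.115 ] [0.108 0.109 0.014]
top0 tin 86 btn mid [0.6033 0.2526 0.1061] ext [0.035 0.034 0.011] z 0.1061 lid mid [0.6039 0.2516 0.085 ] [0.117 0.119 0.014]
top0 short 85 btn mid [ 0.6298 -0.0667  0.1168] ext [0.032 0.034 0.013] z 0.1156 lid mid [ 0.6291 -0.0657  0.0949] [0.075 0.073 0.014]
side0 tall 142 btn mid [0.4714 0.0795 0.1692] ext [0.034 0.036 0.008] z 0.1692 lid mid [0.4713 0.0794 0.149 ] [0.092 0.095 0.012]
side0 white 84 btn mid [ 0.4928 -0.2132  0.1347] ext [0.034 0.038 0.007] z 0.1346 lid mid [ 0.4931 -0.2135  0.1146] [0.107 0.111 0.013]
side0 tin 161 btn mid [0.6016 0.2545 0.1051] ext [0.034 0.036 0.009] z 0.1047 lid mid [0.6017 0.2537 0.0845] [0.121 0.119 0.013]
side0 short 95 btn mid [ 0.627  -0.0647  0.114 ] ext [0.034 0.035 0.008] z 0.1141 lid mid [ 0.6267 -0.0635  0.0949] [0.075 0.075 0.014]
```

View pics/c0.png

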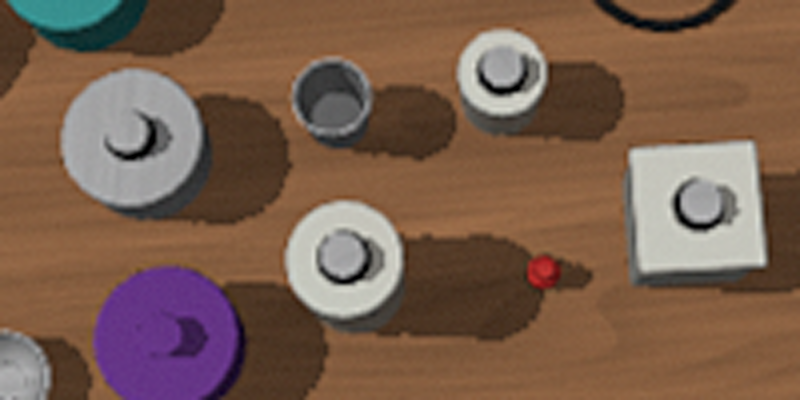

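View pics/c1.png

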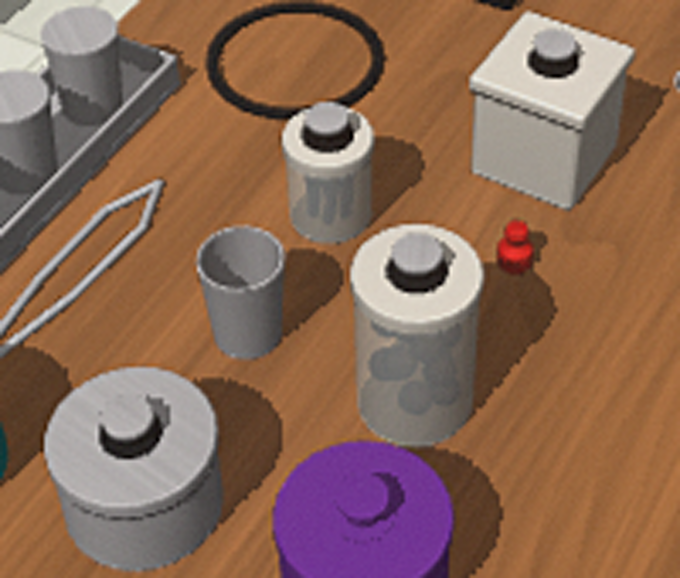

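Crops and heights agree: tall jar (nutmegs), white box and plain steel tin are confirmed, and the two cameras match within 4 mm. Next I'll check the path for clearance and work out the shifts.

```bash
cat >> h.py <<'E'
from scipy.spatial.transform import Rotation as R
T={'tall':(.4724,.0782,.172),'white':(.4944,-.215,.137),'tin':(.6026,.2533,.107)}
def go(x,y,z):
    s=manip.sense(); p=s['tcp_pos']; d=R.from_quat(s['tool_rot']).inv().apply(np.array([x,y,z])-p)
    print('t',round(s['t'],2),'tcp',p.round(4),'F',s['force'].round(2),'gap',round(s['finger_gap'],3),'delta units',(d/.4).round(4))
E
python3 - <<'E'
from h import *
P=cloud('top0').reshape(-1,3)
a=np.array([.138,.609]);b=np.array([.4724,.0782])
for t in np.linspace(.0,1,14):
    c=a+t*(b-a); q=P[np.linalg.norm(P[:,:2]-c,axis=1)<.09]; print(c.round(2), q[:,2].max().round(3) if len(q) else None)
go(.4724,.0782,.242)
E
```

```text
[0.14 0.61] 0.601
[0.16 0.57] 0.614
[0.19 0.53] 0.618
[0.22 0.49] 0.618
[0.24 0.45] 0.011
[0.27 0.4 ] 0.01
[0.29 0.36] 0.038
[0.32 0.32] 0.091
[0.34 0.28] 0.11
[0.37 0.24] 0.113
[0.4 0.2] 0.113
[0.42 0.16] 0.174
[0.45 0.12] 0.175
[0.47 0.08] 0.175
t 0.1 tcp [0.1378 0.6089 0.2414] F [0.46 0.22 0.58] gap 1.001 delta units [-1.1089e+00 -1.1093e+00  4.0000e-04]
```

move_arm --pt "-0.05 -0.05 0 0 0" --pt "-0.12 -0.12 0 0 0" --pt "-0.19 -0.19 0 0 0" --pt "-0.26 -0.26 0 0 0" --pt "-0.33 -0.33 0 0 0" --pt "-0.4 -0.4 0 0 0" --pt "-0.47 -0.47 0 0 0" --pt "-0.54 -0.54 0 0 0" --force 30

```text
t: 0.77
tcp_pos: [0.3013, 0.3494, 0.2421]
tool_rot: [0.111, 0.994, -0.0, -0.0]
force: [0.4, 0.6, -0.0]
finger_gap: 0.003
```

move_arm --pt "-0.07 -0.07 0 0 0" --pt "-0.14 -0.14 0 0 0" --pt "-0.21 -0.21 0 0 0" --pt "-0.28 -0.28 0 0 0" --pt "-0.35 -0.35 0 0 0" --pt "-0.42 -0.42 0 0 0" --pt "-0.48 -0.48 0 0 0" --pt "-0.54 -0.54 0 0 0"

```text
t: 1.43
tcp_pos: [0.4645, 0.0908, 0.2421]
tool_rot: [0.112, 0.994, 0.0, -0.0]
force: [0.9, 0.7, 0.1]
finger_gap: 0.0
```

```bash
python3 - <<'E'
from h import *
go(.4724,.0782,.194)
E
```

```text
t 1.43 tcp [0.4645 0.0908 0.2421] F [0.93 0.69 0.13] gap 0.0 delta units [-0.0264 -0.0263  0.1203]
```

move_arm --pt "-0.026 -0.026 0.03 0 0" --pt "-0.026 -0.026 0.06 0 0" --pt "-0.026 -0.026 0.08 0 0" --pt "-0.026 -0.026 0.1 0 0" --pt "-0.026 -0.026 0.11 0 0" --pt "-0.026 -0.026 0.115 0 0" --pt "-0.026 -0.026 0.12 0 0" --pt "-0.026 -0.026 0.12 0 0"

```text
t: 2.1
tcp_pos: [0.4716, 0.0808, 0.1943]
tool_rot: [0.111, 0.994, 0.0, -0.0]
force: [-0.0, 0.2, 0.0]
finger_gap: -0.001
```

```bash
python3 - <<'E'
from h import *
snap('side','s1'); snap('wrist','w1')
go(.4724,.0782,.183)
a=cv2.imread('pics/s1.png')[135:305,180:380]; b=cv2.imread('pics/w1.png')
cv2.imwrite('pics/v1.png',np.hstack([cv2.resize(a,(400,340)),cv2.resize(b,(400,340))]))
E
```

```text
t 2.2 tcp [0.4719 0.0807 0.1947] F [-0.58 -0.29  0.17] gap -0.002 delta units [-0.0025 -0.0058  0.0291]
```

View pics/v1.png

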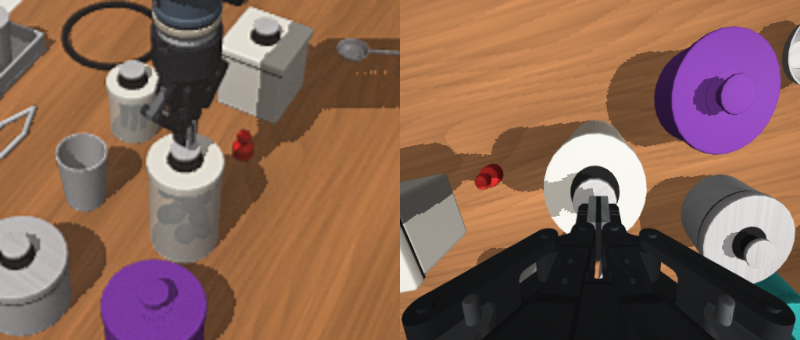

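Side view: the shut fingertips stand just above the tall jar's button (187,150). Wrist view: the tips are over the cap (597,195). Descending slowly.

move_arm --pt "-0.002 -0.006 0.006 0 0" --pt "-0.002 -0.006 0.012 0 0" --pt "-0.002 -0.006 0.018 0 0" --pt "-0.002 -0.006 0.024 0 0" --pt "-0.002 -0.006 0.028 0 0" --pt "-0.002 -0.006 0.032 0 0" --pt "-0.002 -0.006 0.036 0 0" --pt "-0.002 -0.006 0.038 0 0"

```text
t: 2.87
tcp_pos: [0.472, 0.0778, 0.1791]
tool_rot: [0.111, 0.994, -0.0, -0.0]
force: [-0.6, -0.4, 2.4]
finger_gap: 0.0
```

```bash
python3 - <<'E'
from h import *
go(.4724,.0782,.1725)
E
```

```text
t 2.87 tcp [0.472  0.0778 0.1791] F [-0.56 -0.36  2.38] gap 0.0 delta units [-0.0008  0.0012  0.0166]
```

move_arm --pt "0 0 0.003 0 0" --pt "0 0 0.006 0 0" --pt "0 0 0.009 0 0" --pt "0 0 0.012 0 0" --pt "0 0 0.014 0 0" --pt "0 0 0.016 0 0" --pt "0 0 0.018 0 0" --pt "0 0 0.018 0 0"

```text
t: 3.53
tcp_pos: [0.472, 0.0778, 0.1718]
tool_rot: [0.111, 0.994, -0.0, -0.0]
force: [-1.9, -0.7, 3.7]
finger_gap: -0.003
```

```bash
python3 - <<'E'
from h import *
go(.4724,.0782,.1715)
E
```

```text
t 3.53 tcp [0.472  0.0778 0.1718] F [-1.89 -0.75  3.69] gap -0.003 delta units [-0.0008  0.0012  0.0008]
```

move_arm --pt "0 0 0.002 0 0" --pt "0 0 0.003 0 0" --pt "0 0 0.004 0 0" --pt "0 0 0.004 0 0" --pt "0 0 0.004 0 0" --pt "0 0 0.004 0 0" --pt "0 0 0.004 0 0" --pt "0 0 0.004 0 0"

```text
t: 4.2
tcp_pos: [0.472, 0.0778, 0.1706]
tool_rot: [0.111, 0.994, -0.0, 0.0]
force: [-1.6, -0.6, 6.7]
finger_gap: 0.0
```

```bash
python3 - <<'E'
from h import *
for i in range(4):
  go(.4724,.0782,.1715); manip.snapshot('side')
E
```

```text
t 4.2 tcp [0.472  0.0778 0.1706] F [-1.62 -0.64  6.71] gap 0.0 delta units [-0.0009  0.0012 -0.0023]
t 4.25 tcp [0.472  0.0778 0.1706] F [-1.9  -0.18  7.03] gap -0.002 delta units [-0.0008  0.0013 -0.0023]
t 4.3 tcp [0.472  0.0778 0.1706] F [-1.9  -0.64  6.4 ] gap 0.0 delta units [-0.0008  0.0012 -0.0023]
t 4.35 tcp [0.472  0.0778 0.1706] F [-2.32 -0.18  6.26] gap -0.003 delta units [-0.0008  0.0012 -0.0023]
```

Force rose to 6.6 N, above the 4.5 N end of travel, so the stem is fully in. Retracting straight up.

move_arm --pt "0 0 -0.01 0 0" --pt "0 0 -0.03 0 0" --pt "0 0 -0.06 0 0" --pt "0 0 -0.1 0 0" --pt "0 0 -0.14 0 0" --pt "0 0 -0.16 0 0" --pt "0 0 -0.17 0 0" --pt "0 0 -0.17 0 0"

```text
t: 5.07
tcp_pos: [0.4726, 0.0778, 0.2391]
tool_rot: [0.111, 0.994, 0.0, 0.001]
force: [-0.5, 0.2, -0.5]
finger_gap: 0.001
```

```bash
python3 - <<'E'
from h import *
snap('side','s2')
P=cloud('side0')[200:222,260:286].reshape(-1,3); Q=cloud('s2')[200:222,260:286].reshape(-1,3)
for X in(P,Q):
  X=X[np.linalg.norm(X[:,:2]-[.4724,.0782],axis=1)<.012]; print(len(X),np.percentile(X[:,2],[10,50,90]).round(4))
for k in T:
  print(k); go(*T[k][:2],T[k][2]+.022)
cv2.imwrite('pics/s2c.png',cv2.resize(cv2.imread('pics/s2.png')[135:305,150:350],None,fx=3.4,fy=3.4))
E
```

```text
73 [0.1512 0.169  0.1715]
58 [0.1593 0.1611 0.1629]
tall
t 5.12 tcp [0.472  0.0778 0.2384] F [ 0.29 -0.13 -0.44] gap -0.001 delta units [-0.0007  0.0011  0.1109]
white
t 5.12 tcp [0.472  0.0778 0.2384] F [ 0.29 -0.13 -0.44] gap -0.001 delta units [-0.2162 -0.7016  0.1984]
tin
t 5.12 tcp [0.472  0.0778 0.2384] F [ 0.29 -0.13 -0.44] gap -0.001 delta units [-0.2213  0.5     0.2735]
```

View pics/s2c.png

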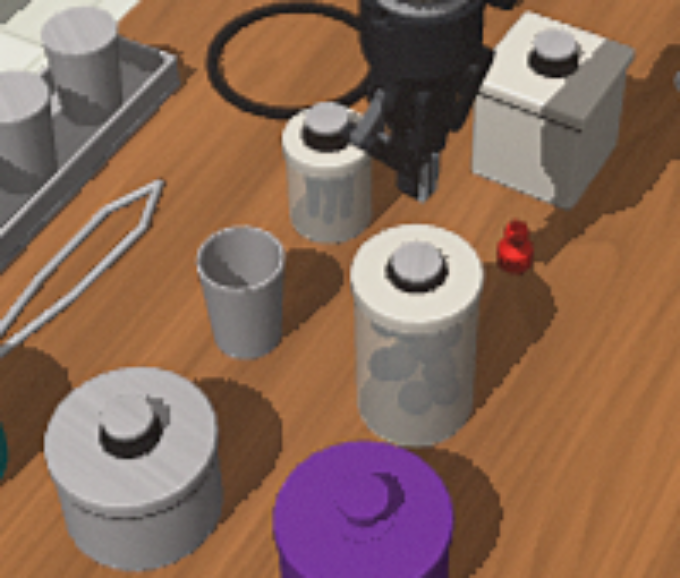

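The tall jar's cap now sits about 9 mm lower, at crop (416,262), and the jar hasn't moved. On to the white box.

move_arm --pt "-0.02 -0.06 0 0 0" --pt "-0.05 -0.15 0 0 0" --pt "-0.08 -0.25 0 0 0" --pt "-0.11 -0.35 0 0 0" --pt "-0.14 -0.45 0 0 0" --pt "-0.17 -0.55 0 0 0" --pt "-0.2 -0.64 0 0 0" --pt "-0.216 -0.702 0 0 0"

```text
t: 5.78
tcp_pos: [0.4943, -0.219, 0.2372]
tool_rot: [0.112, 0.994, -0.0, -0.0]
force: [0.1, 0.3, 0.5]
finger_gap: 0.001
```

move_arm --pt "0 0 0.02 0 0" --pt "0 0 0.06 0 0" --pt "0 0 0.1 0 0" --pt "0 0 0.14 0 0" --pt "0 0 0.17 0 0" --pt "0 0 0.19 0 0" --pt "0 0 0.198 0 0" --pt "0 0 0.198 0 0"

```text
t: 6.45
tcp_pos: [0.4936, -0.2143, 0.1579]
tool_rot: [0.111, 0.994, 0.001, -0.001]
force: [0.1, -0.2, 0.4]
finger_gap: 0.004
```

```bash
python3 - <<'E'
from h import *
snap('side','s3'); snap('wrist','w3')
go(.4944,-.215,.148)
a=cv2.imread('pics/s3.png')[85:255,220:420]; b=cv2.imread('pics/w3.png')
cv2.imwrite('pics/v3.png',np.hstack([cv2.resize(a,(400,340)),cv2.resize(b,(400,340))]))
E
```

```text
t 6.55 tcp [ 0.4945 -0.215   0.1593] F [ 0.4  -0.72 -0.07] gap -0.003 delta units [0.0002 0.     0.0282]
```

View pics/v3.png

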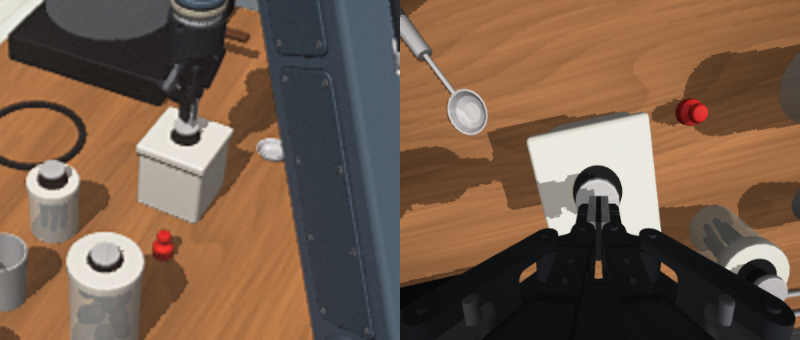

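The tips stand over the white box's button: side view (187,125), wrist view (597,190). Descending slowly.

move_arm --pt "0 0 0.006 0 0" --pt "0 0 0.012 0 0" --pt "0 0 0.018 0 0" --pt "0 0 0.024 0 0" --pt "0 0 0.028 0 0" --pt "0 0 0.032 0 0" --pt "0 0 0.036 0 0" --pt "0 0 0.038 0 0"

```text
t: 7.22
tcp_pos: [0.4942, -0.2151, 0.144]
tool_rot: [0.111, 0.994, 0.0, -0.0]
force: [-0.7, -0.0, 2.9]
finger_gap: 0.003
```

move_arm --pt "0 0 0.003 0 0" --pt "0 0 0.006 0 0" --pt "0 0 0.009 0 0" --pt "0 0 0.012 0 0" --pt "0 0 0.014 0 0" --pt "0 0 0.016 0 0" --pt "0 0 0.018 0 0" --pt "0 0 0.018 0 0"

```text
t: 7.88
tcp_pos: [0.4942, -0.2151, 0.1366]
tool_rot: [0.111, 0.994, 0.0, -0.0]
force: [-1.2, 0.5, 4.0]
finger_gap: -0.003
```

```bash
python3 - <<'E'
from h import *
go(.4944,-.215,.136)
E
```

```text
t 7.88 tcp [ 0.4942 -0.2151  0.1366] F [-1.21  0.5   4.  ] gap -0.003 delta units [-0.0004  0.0005  0.0015]
```

move_arm --pt "0 0 0.002 0 0" --pt "0 0 0.003 0 0" --pt "0 0 0.004 0 0" --pt "0 0 0.004 0 0" --pt "0 0 0.004 0 0" --pt "0 0 0.004 0 0" --pt "0 0 0.004 0 0" --pt "0 0 0.004 0 0"

```text
t: 8.55
tcp_pos: [0.4943, -0.2151, 0.1355]
tool_rot: [0.111, 0.994, -0.0, 0.0]
force: [-2.1, 1.0, 6.9]
finger_gap: 0.002
```

6.9 N means the button has bottomed. Retracting.

move_arm --pt "0 0 -0.01 0 0" --pt "0 0 -0.03 0 0" --pt "0 0 -0.07 0 0" --pt "0 0 -0.12 0 0" --pt "0 0 -0.17 0 0" --pt "0 0 -0.22 0 0" --pt "0 0 -0.26 0 0" --pt "0 0 -0.265 0 0"

```text
t: 9.22
tcp_pos: [0.496, -0.2163, 0.2443]
tool_rot: [0.111, 0.994, -0.002, 0.003]
force: [-0.3, 0.3, -0.5]
finger_gap: 0.005
```

```bash
python3 - <<'E'
from h import *
snap('side','s4')
for f in('side0','s4'):
  X=cloud(f).reshape(-1,3); X=X[(np.linalg.norm(X[:,:2]-[.4935,-.2135],axis=1)<.012)&(X[:,2]<.15)]; print(len(X),np.percentile(X[:,2],[10,50,90]).round(4))
go(*T['tin'][:2],.242)
cv2.imwrite('pics/s4c.png',cv2.resize(cv2.imread('pics/s4.png')[85:305,150:390],None,fx=2.7,fy=2.7))
E
```

```text
63 [0.1144 0.1329 0.1363]
40 [0.1232 0.1256 0.1276]
t 9.27 tcp [ 0.4954 -0.2159  0.2431] F [ 0.39  0.03 -1.02] gap 0.0 delta units [-2.2000e-03  1.2032e+00  4.0000e-04]
```

View pics/s4c.png

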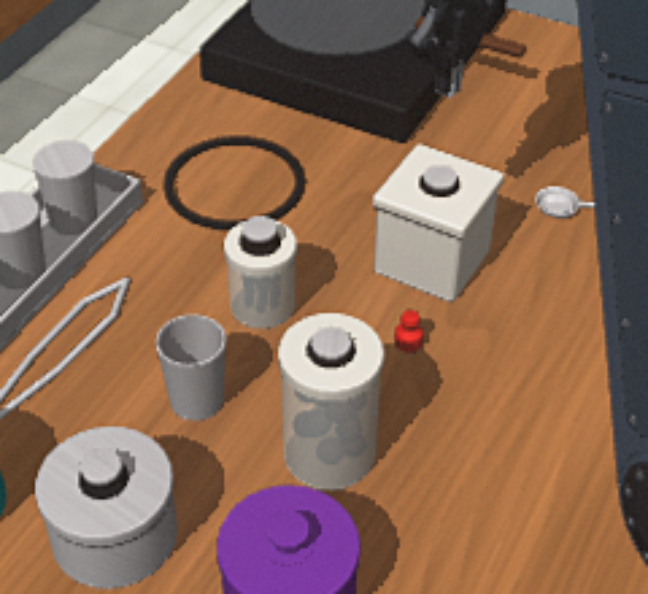

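The white button is down at crop (440,180), the box is in place, and the short jar's button is still up (260,230). Now the tin.

move_arm --pt "0 0.04 0 0 0" --pt "0 0.12 0 0 0" --pt "0 0.2 0 0 0" --pt "0 0.28 0 0 0" --pt "0 0.36 0 0 0" --pt "0 0.44 0 0 0" --pt "0 0.52 0 0 0" --pt "0 0.6 0 0 0"

```text
t: 9.93
tcp_pos: [0.5466, 0.0206, 0.2396]
tool_rot: [0.111, 0.994, 0.0, -0.001]
force: [0.2, -1.3, 1.1]
finger_gap: -0.003
```

move_arm --pt "0 0.08 0 0 0" --pt "0 0.17 0 0 0" --pt "0 0.26 0 0 0" --pt "0 0.35 0 0 0" --pt "0 0.44 0 0 0" --pt "0 0.52 0 0 0" --pt "0 0.58 0 0 0" --pt "0 0.603 0 0 0"

```text
t: 10.6
tcp_pos: [0.6002, 0.2576, 0.2391]
tool_rot: [0.11, 0.994, 0.0, -0.001]
force: [0.1, -0.3, -0.2]
finger_gap: -0.002
```

```bash
python3 - <<'E'
from h import *
manip.snapshot('side')
go(.6026,.2533,.129)
E
```

```text
t 10.65 tcp [0.6002 0.2575 0.2392] F [ 1.2   0.79 -0.49] gap -0.003 delta units [-0.0086 -0.0092  0.2756]
```

move_arm --pt "-0.002 -0.004 0.04 0 0" --pt "-0.004 -0.008 0.1 0 0" --pt "-0.004 -0.008 0.16 0 0" --pt "-0.004 -0.008 0.2 0 0" --pt "-0.004 -0.008 0.24 0 0" --pt "-0.004 -0.008 0.26 0 0" --pt "-0.004 -0.008 0.27 0 0" --pt "-0.004 -0.008 0.27 0 0"

```text
t: 11.32
tcp_pos: [0.6008, 0.2496, 0.132]
tool_rot: [0.112, 0.994, -0.001, -0.001]
force: [-0.1, -0.7, 0.2]
finger_gap: 0.0
```

```bash
python3 - <<'E'
from h import *
snap('side','s5'); snap('wrist','w5')
go(.6026,.2533,.118)
a=cv2.imread('pics/s5.png')[185:355,90:290]; b=cv2.imread('pics/w5.png')
cv2.imwrite('pics/v5.png',np.hstack([cv2.resize(a,(400,340)),cv2.resize(b,(400,340))]))
E
```

```text
t 11.42 tcp [0.6019 0.2503 0.1338] F [-0.12 -0.27 -0.3 ] gap -0.002 delta units [0.0001 0.0076 0.0394]
```

View pics/v5.png

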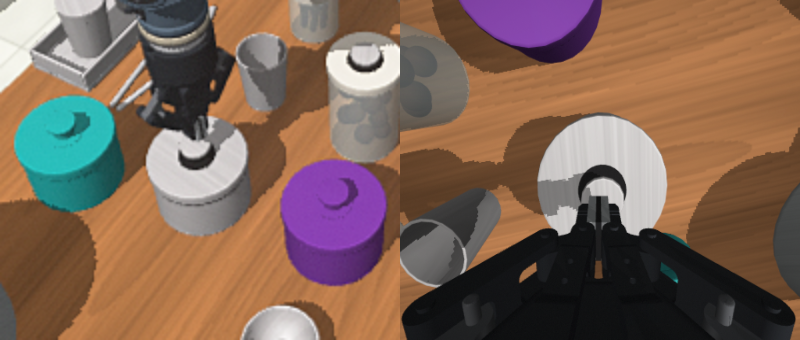

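The tips stand over the steel tin's button: side view (197,145), wrist view (603,190). A 3 mm sideways correction, then down.

move_arm --pt "0 0.007 0.008 0 0" --pt "0 0.007 0.016 0 0" --pt "0 0.007 0.024 0 0" --pt "0 0.007 0.032 0 0" --pt "0 0.007 0.038 0 0" --pt "0 0.007 0.042 0 0" --pt "0 0.007 0.046 0 0" --pt "0 0.007 0.05 0 0"

```text
t: 12.08
tcp_pos: [0.6019, 0.2535, 0.1133]
tool_rot: [0.111, 0.994, -0.0, -0.0]
force: [-1.2, 0.3, 2.5]
finger_gap: -0.002
```

move_arm --pt "0 0 0.003 0 0" --pt "0 0 0.006 0 0" --pt "0 0 0.009 0 0" --pt "0 0 0.012 0 0" --pt "0 0 0.014 0 0" --pt "0 0 0.016 0 0" --pt "0 0 0.017 0 0" --pt "0 0 0.017 0 0"

```text
t: 12.75
tcp_pos: [0.6019, 0.2535, 0.1063]
tool_rot: [0.111, 0.994, -0.0, -0.0]
force: [-2.2, -0.2, 5.2]
finger_gap: -0.003
```

move_arm --pt "0 0 0.001 0 0" --pt "0 0 0.002 0 0" --pt "0 0 0.002 0 0" --pt "0 0 0.002 0 0" --pt "0 0 0.002 0 0" --pt "0 0 0.002 0 0" --pt "0 0 0.002 0 0" --pt "0 0 0.002 0 0"

```text
t: 13.42
tcp_pos: [0.6019, 0.2535, 0.1059]
tool_rot: [0.111, 0.994, 0.0, -0.0]
force: [-2.0, -0.2, 6.0]
finger_gap: 0.003
```

move_arm --pt "0 0 -0.01 0 0" --pt "0 0 -0.03 0 0" --pt "0 0 -0.07 0 0" --pt "0 0 -0.12 0 0" --pt "0 0 -0.18 0 0" --pt "0 0 -0.25 0 0" --pt "0 0 -0.32 0 0" --pt "0 0 -0.35 0 0"

```text
t: 14.08
tcp_pos: [0.6044, 0.2538, 0.2499]
tool_rot: [0.111, 0.994, 0.001, 0.004]
force: [0.9, 0.5, 0.1]
finger_gap: -0.0
```

```bash
python3 - <<'E'
from h import *
snap('side','s6'); snap('top','t6'); go(0,.6,.25)
for k,t in T.items():
 for f in('side0','s6'):
  X=cloud(f).reshape(-1,3); X=X[(np.linalg.norm(X[:,:2]-[t[0]-.001,t[1]+.001],axis=1)<.012)&(abs(X[:,2]-t[2]+.005)<.012)]; print(k,f,len(X),np.percentile(X[:,2],[10,50,90]).round(4))
P=cloud('s6');Q=cloud('side0')
for n,c in {'tall':(272,211,.150),'white':(313,150,.115),'tin':(189,260,.085),'short':(247,172,.095),'shortbtn':(247,172,.117)}.items():
  u,v,h=c
  for A in(Q,P):
    q=A[v-22:v+23,u-22:u+23].reshape(-1,3); l=q[abs(q[:,2]-h)<.006]; print(n,len(l),l.mean(0).round(4))
a=cv2.imread('pics/s6.png');b=cv2.imread('pics/t6.png')
cv2.imwrite('pics/v6.png',np.vstack([cv2.resize(a[120:320,100:360],(720,554))])); 
E
```

```text
t 14.18 tcp [0.604  0.2537 0.2486] F [-0.    0.06 -0.59] gap -0.001 delta units [ 1.6639  0.5105 -0.013 ]
tall side0 57 [0.1674 0.1697 0.1715]
tall s6 60 [0.1589 0.1607 0.1628]
white side0 43 [0.1237 0.1347 0.137 ]
white s6 36 [0.1229 0.1254 0.1271]
tin side0 66 [0.1029 0.1052 0.107 ]
tin s6 66 [0.0943 0.0957 0.098 ]
tall 772 [0.4683 0.0848 0.1488]
tall 782 [0.469  0.0836 0.1486]
white 795 [ 0.4898 -0.2075  0.1135]
white 797 [ 0.4909 -0.2094  0.1134]
tin 1394 [0.598  0.2562 0.0839]
tin 1401 [0.5985 0.2555 0.0839]
short 308 [ 0.6225 -0.0569  0.0936]
short 308 [ 0.6223 -0.0572  0.0937]
shortbtn 92 [ 0.6265 -0.0641  0.1142]
shortbtn 91 [ 0.6264 -0.064   0.1144]
```

View pics/v6.png

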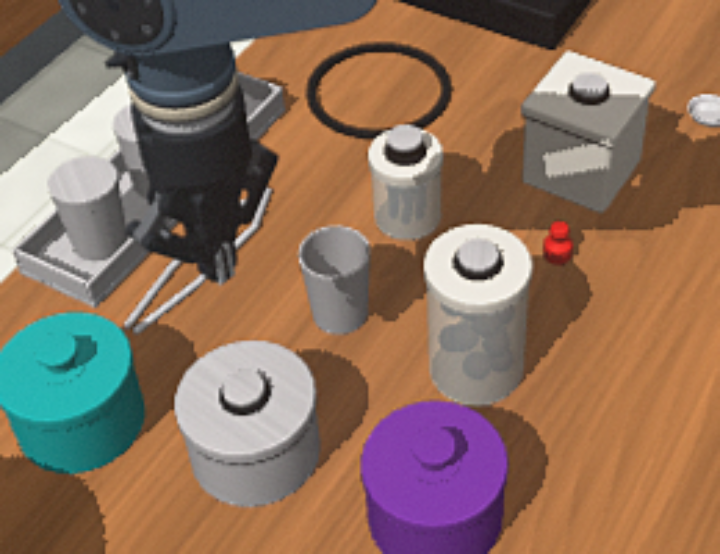

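View pics/t6.png

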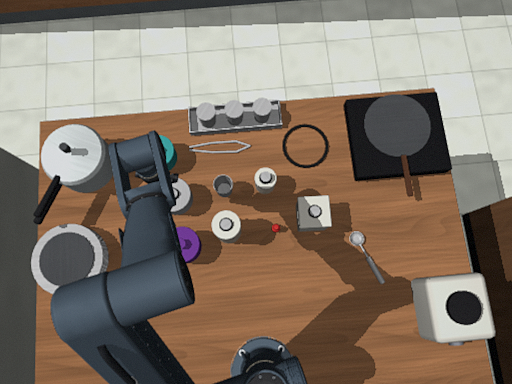

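All three buttons are down by about 9 mm, the short jar's is still up, and everything stands where it was. The gripper is clear of everything.

```bash
python3 - <<'E'
from h import *
print(manip.sense()['t'], manip.sign_off())
E
```

```text
the job is handed in; nothing more can be done
14.1833 None
```

I pressed the three buttons in the order asked, tall jar, then white container, then steel tin, and handed the job in at 14.2 s.

| Button | Peak force reading (N) | Cap drop measured by depth camera (mm) |
|---|---|---|
| Tall jar | about 7.0 | 9.0 |
| White container | about 6.9 | 9.3 |
| Steel tin | about 6.0 | 9.5 |

- **Press force:** each reading passed 4.5 N, where the stem stops, and stayed well below the 20 N limit. A sideways force of about 2 N also showed at the bottom of each press.
- **Short jar:** its button is unchanged, at 114 mm before and after in the side camera, so it was left up.
- **Other objects:** the lids show no real shift. Their measured centres moved 1 to 2 mm, most likely because the lowered caps uncover more lid. The other objects in view stand where they did. The arm hid part of the left side in the last top view.
- **Hand-in:** the gripper was about 14 cm above the tin and touching nothing.
- **Camera agreement:** the two cameras placed each button 3 to 4 mm apart, so I aimed at the average. No check failed.

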